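Draw the reach hook out to its second stop and hold it ready

ROBOT

A 6-joint arm with a two-finger parallel gripper is mounted at the origin on the work surface. World frame = base frame: x ahead of the robot, y to its left, z up, the work surface at z = 0. Lengths are in m, angles in rad, forces in N, time in s.
With the tool pointing down it reaches from about 0.4 to 0.825 m from the base axis. Payload 7 kg.
Tool frame: the origin (TCP) lies at the very end of the fingers, on their centre line; the grasp point (between the pads) lies 19 mm behind it; z points along the fingers, y is the line along which they close (so a half turn about z gives the same grasp; the last joint's range is limited). The gripper opens to 88 mm and grips with 3 to 60 N. Pads are 19 mm wide; open, the fingers measure 130 mm over their backs; the gripper's body (78 mm by 193 mm) begins 47 mm behind the grasp point.
Start: joints at [1.638, 0.359, 0.012, 0, -1.224, -0.288], TCP at [0.148, 0.659, 0.227] pointing down, gripper open.
Joint ranges: [-3.07, 3.07], [-1.43, 2.12], [-1.02, 1.25], [-3.03, 1.67], [-3.05, -0], [-3.03, 3.03]. Speed limits (rad/s): [2.39, 2.39, 3.01, 3.14, 3.14, 3.14].

INTERFACE

Orientations are given as [roll, pitch, yaw] about the fixed x, y, z axes, in that order (R = Rz(yaw) Ry(pitch) Rx(roll)).
In Python, from station import arm gives the robot as it stands. The module is installed in compiled form; this text tells all that it offers.
- The arm moves only by the shell command python3 -m crank 'ROWS' [FORCE]. ROWS is JSON, a list of rows, each an object of numbers: "dx", "dy", "dz": the shift along the world's x, y, z in m; "twist": the turn about the world's z in degrees; "grip": the opening, from -1 (shut) to 1 (fully open). A call has exactly 5 rows; each row is the pose to reach, as a shift and turn from the pose commanded when the call began; what a row does not reach only later rows make up. A row lasts 1/12 s, in which the tool goes at most 41.7 mm and 7.16 degrees, less where a joint would pass 70% of its speed; a pose out of reach is approached as far as the arm can. A call with a gripper value outside its range is refused whole. The fingers move at their own pace and stop on an object; FORCE is the grip in N (left out, the last holds). Time passes only in rows, so rows that repeat a pose let the fingers close, or fill a call up. It gives the time, the measured TCP pose, the force, the opening and the grip force at its end, in the units of the state.
- arm.get_state(): the state, without advancing time (a new reading comes with each control period).
- arm.grab_frame(name): name is "side" or "top"; returns the picture (384x512x3 uint8, red, green, blue); there is no depth.
- arm.get_calibration(name): a dict with "fx", "fy", "cx", "cy" (pixels), "cam_to_world" (4x4, takes a point from camera to world coordinates). Camera axes: x right, y down, z forward; pixel columns grow to the right and rows downward; lengths in m; the calibration is good to about 2 mm. A picture is of the moment at which its call begins. get_calibration takes no time and is no camera call.
- arm.job_done(): hands the job in; it is judged then, once.
The state is a dict: "t": time; "q": joint angles; "qd": joint speeds; "joint_efforts": joint torques, N m; "eef_pos": TCP position; "ee_rot": TCP orientation; "force": force on the tool from outside, world axes, zero at the start; "moment": the same for the moment, N m; "width": finger opening in m; "gripper_force": force on a finger pad.
Only numpy, scipy, OpenCV 4.12 (cv2) and the standard library are available. Lean on these libraries where they do the work, as an engineer would, in place of code of your own. Each camera call takes 0.05 s, during which the arm holds its last target. There are 200 camera calls.

TASK

Get the telescopic reach hook ready for the top shelves: while the blue bench rack keeps hold of its handle, squeeze the orange release button on the black collar, draw the hook end out to the second stop (full length), and let go of the button so that it springs back out and the pole locks. Then take the locked pole near its balance, lift it clear of both forks, and finish still holding it roughly level, at least 10 cm higher than it lay in the rack, with the button out and the pole touching nothing but the gripper. Do not knock over or shove the bottles and other things on the counter.

Things in the scene. Friction and masses are not known exactly. Their poses are not given: they have to be found in the camera images.
- rack: blue steel rack, fixed: base 460 x 100 x 8 mm, two forks open at the top, prong tips 127 mm high and within 33 mm of the pole's axis. Origin on the counter under the pole's axis, x level along the pole towards the hook, z up. Rear fork at x -207 mm, front fork at +170 mm (each 12 mm thick). It holds the handle against rolling and lengthwise pull (4 mm play); the handle leaves upwards only.
- reach_hook: handle section of the telescopic reach hook: black pommel (diameter 44 mm), square neck held in the rear fork, black grip (diameter 30 mm), aluminium inner tube (diameter 18 mm, hidden in the outer tube when closed). Origin on the pole's axis (100 mm above the counter in the rack) at the grip's front end; x along the pole to the hook. Pole 0.36 kg, 0.49 m long closed, 0.67 m at the second stop.
- hook_slide (a joint): how far the hook section (black collar, red outer tube of diameter 24 mm, steel hook reaching 53 mm below the axis) is drawn out, in m: 0 closed, 0.09 first stop, 0.18 second stop and mechanical end. Slides with about 2 N when unlatched. Unless the button is in, the latch catches by itself at each stop (1 mm play); with the button kept in it passes the first stop.
- release_button (a joint): travel of the orange button into the collar, in m: 0 out, 0.005 flush with the collar. The latch is open from about 0.0035. The button starts to move at 3 N and is fully in at 8 N (squeeze with 15 N or more), and springs back when let go: to 0 at a stop (locked), only to about 0.003 between the stops.
- collar (a point): point on the pole's axis in the middle of the black collar (60 mm long, 34 mm wide and high, rear end of the hook section, moves with it), level with the button. The orange button (18 mm along the pole, 16 mm high) stands 5 mm proud of the collar's side on the rack's -y side, so it is 39 mm across: fingers closing here across the pole squeeze the button in.
- balance (a point): point on the pole's axis 130 mm ahead of the grip, on the inner tube (diameter 18 mm), fixed to the handle section: the pole balances within 20 mm of here at the second stop. At the second stop the inner tube is bare from the grip to 55 mm ahead of this point; when closed it lies inside the outer tube.
- pommel (a point): point on the pole's axis in the middle of the pommel (rear end of the pole)
- hook_end (a point): point on the axis at the front end of the pole where the steel hook bends down; moves with the hook section
- tape_roll: bystander: brown roll of packing tape, diameter 100 mm, 48 mm high, lying flat; origin at its underside
- drink_can: bystander: silver drink can with a yellow band, diameter 66 mm, 115 mm high; origin at its underside
- olive_jar: bystander: green glass jar with brass lid, diameter 72 mm, 105 mm high; origin at its underside
- green_bottle: bystander: green bottle, diameter 70 mm, 260 mm high; origin at its underside
- mug: bystander: white mug, diameter 80 mm, 90 mm high; origin at its underside
- jigger: bystander: steel bar measure (small cup), diameter 44 mm, 75 mm high; origin at its underside

How it is judged:
On the way, in this order (a step that is already met when the one before it is completed fails the run):
1. with the handle in the rack, the button is squeezed in and the hook section leaves its closed stop (value of joint hook_slide above 0.012 m and value of joint release_button above 0.002 m and z of pommel in the frame of rack below 0.112 m), for 0.05 s.
2. with the handle still in the rack, the pole is drawn out to the second stop and locked: button out again (value of joint hook_slide above 0.176 m and value of joint release_button below 0.0015 m and z of pommel in the frame of rack below 0.112 m and distance of pommel from where it was at the start of the episode below 0.02 m), for 0.2 s.
At the end, for the whole second after the job is handed in: The pole is out to its second stop (within 4 mm) and locked, button out; the fingers hold it (over 2 N), clear of rack and bystanders, its balance point over 195 mm above the counter (95 mm higher than in the rack), both ends over 150 mm, level within 20 degrees, still (value of joint hook_slide above 0.176 m and value of joint release_button below 0.0015 m and height (world z) of balance above 0.195 m and height (world z) of each of pommel, hook_end above 0.15 m and angle between reach_hook's own x axis and vertical between 1.22 and 1.92 rad and contact force between reach_hook and the fingers above 2 N and contact force between reach_hook and rack below 0.2 N and linear speed of reach_hook below 0.03 m/s and angular speed of reach_hook below 0.15 rad/s and contact force between each of reach_hook, reach_hook, reach_hook, reach_hook and green_bottle below 0.2 N and contact force between each of reach_hook, reach_hook, reach_hook, reach_hook and drink_can below 0.2 N); the arm keeps its last pose, push and grip.
It fails at once if a bystander is shoved by more than 25 mm (distance of any of tape_roll, drink_can, olive_jar, green_bottle, mug, jigger from where it was at the start of the episode above 0.025 m).
It fails at once if a bystander is knocked over (angle between any of tape_roll, drink_can, olive_jar, green_bottle, mug, jigger's own z axis and vertical above 0.5 rad).
It also fails if it takes over 48 s, if anything falls off the work surface, if the arm or the gripper's body presses on something with over 40 N, if the wrist force passes 120 N, or if a joint passes its speed limit or range.

## Working session

There is one attempt and no reset: what is moved stays moved. The work goes in short steps, Python scripts to look and compute and a shell command to move; the robot and the scene stay as the last step left them, time stands still between calls to the robot, and variables do not carry over. Pictures are saved under pics/ and viewed, at most 10 in all, crops included, and the job is handed in when it is done.

```bash
mkdir -p pics; python3 - <<'E'
from station import arm
import cv2,numpy as np
for n in("side","top"):
    f=arm.grab_frame(n); np.save(n+".npy",f); cv2.imwrite(f"pics/{n}0.png",f[...,::-1])
    c=arm.get_calibration(n); print(n,c["fx"],c["fy"],c["cx"],c["cy"],np.round(c["cam_to_world"],3).tolist())
s=arm.get_state(); print(s["t"],s["eef_pos"],s["ee_rot"],s["width"],s["force"])
E
```

```text
side 474.15749996760434 474.15749996760434 256.82526278626466 183.01426533066103 [[-0.987, -0.094, 0.127, 0.388], [-0.157, 0.672, -0.724, 0.806], [-0.017, -0.735, -0.678, 0.917], [0.0, 0.0, 0.0, 1.0]]
top 350.990994335611 350.990994335611 252.26291946206769 190.5545198705818 [[-0.001, -0.998, 0.062, 0.48], [-1.0, 0.002, 0.027, -0.095], [-0.027, -0.062, -0.998, 0.979], [0.0, 0.0, 0.0, 1.0]]
0.1 [0.14777107 0.65817854 0.22572523] [ 3.14010432e+00 -1.27132407e-04 -2.20918019e-01] 0.08789302259670839 [ 0.12726488 -0.84092889 -0.26158355]
```

View pics/top0.png

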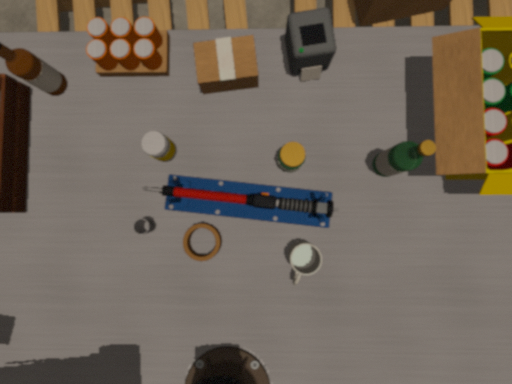

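View pics/side0.png

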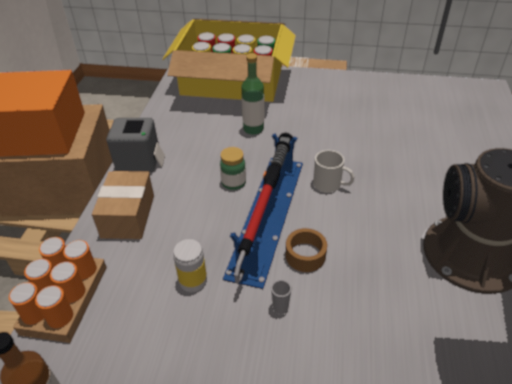

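The top view shows the pole from the hook at about (148,190) to the pommel at about (328,208). The hook points to world +y and the orange button is at about (264,195) on the +x side. The can (157,145), jar (292,155), jigger (144,225) and tape (202,241) lie beside it. The side view agrees.

```bash
cat > h.py <<'E'
from station import arm
import cv2,numpy as np
def ray(n,p,z):
    c=arm.get_calibration(n);T=np.array(c["cam_to_world"])
    d=T[:3,:3]@np.array([(p[0]-c["cx"])/c["fx"],(p[1]-c["cy"])/c["fy"],1.]);o=T[:3,3]
    return o+d*(z-o[2])/d[2]
def blobs(f,lo,hi,roi,amin=8):
    x0,y0,x1,y1=roi
    m=np.zeros(f.shape[:2],np.uint8); m[y0:y1,x0:x1]=cv2.inRange(cv2.cvtColor(f,cv2.COLOR_RGB2HSV),lo,hi)[y0:y1,x0:x1]
    n,l,s,c=cv2.connectedComponentsWithStats(m)
    return m,[(s[i].tolist(),c[i].round(1).tolist()) for i in range(1,n) if s[i][4]>=amin]
E
python3 - <<'E'
from h import *
f=np.load("top.npy")
roi=(130,165,345,235)
m,b=blobs(f,(0,150,60),(6,255,255),roi); print("red",b)
pts=cv2.findNonZero(m)[:,0].astype(float)
W=np.array([ray("top",p,.108) for p in pts])[:,:2]
vx,vy,cx,cy=cv2.fitLine(W.astype(np.float32),cv2.DIST_L2,0,.01,.01).ravel(); print("axis",vx,vy,cx,cy,np.degrees(np.arctan2(vy,vx)))
_,b=blobs(f,(7,150,60),(18,255,255),(245,180,285,225),3);print("orange",b,[ray("top",x[1],.1).round(3) for x in b])
mb,b=blobs(f,(100,120,40),(125,255,255),roi,100);print("blue",b)
r=cv2.minAreaRect(cv2.findNonZero(mb)); bx=cv2.boxPoints(r); print("base",r[2],[ray("top",p,.008).round(3).tolist() for p in bx], ray("top",r[0],.008))
for n,p,z in [("can",(155,143),.115),("jar",(292,154),.105),("jigger",(144,225),.075),("tape",(202,241),.048),("mug",(305,260),.09),("hookend",(150,190),.1),("pommel",(326,208),.1)]: print(n,ray("top",p,z).round(3))
c=np.hstack([f[165:235,130:345]]);cv2.imwrite("pics/crop.png",cv2.resize(c[...,::-1],None,fx=3.7,fy=3.7,interpolation=cv2.INTER_CUBIC))
E
```

```text
red [([173, 188, 74, 15, 507], [209.0, 195.0])]
axis 0.109203935 0.9940194 0.5231087 0.035979845 83.73057
orange [([261, 193, 7, 3, 18], [264.2, 194.1])] [array([ 0.526, -0.101,  0.1  ])]
blue [([168, 176, 163, 26, 1467], [248.3, 188.6]), ([166, 195, 163, 32, 1862], [246.5, 211.0])]
base 6.340191841125488 [[0.491, 0.173, 0.008], [0.585, 0.164, 0.008], [0.534, -0.286, 0.008], [0.441, -0.275, 0.008]] [ 0.51244246 -0.05775268  0.008     ]
can [0.654 0.172 0.115]
jar [ 0.626 -0.171  0.105]
jigger [0.447 0.209 0.075]
tape [0.404 0.063 0.048]
mug [ 0.361 -0.203  0.09 ]
hookend [0.537 0.187 0.1  ]
pommel [ 0.491 -0.255  0.1  ]
```

View pics/crop.png

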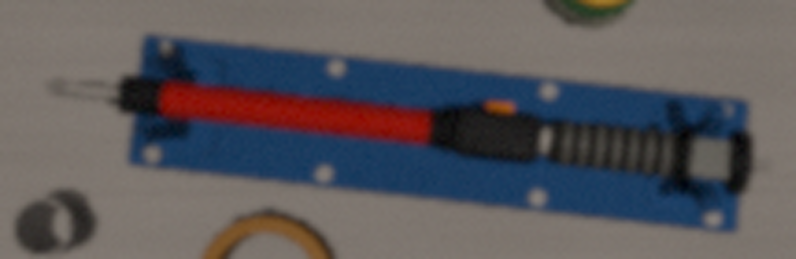

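```bash
python3 -m crank '[{"dx":0.02,"dy":-0.025,"twist":-6,"grip":1},{"dx":0.04,"dy":-0.05,"twist":-12,"grip":1},{"dx":0.065,"dy":-0.08,"twist":-18,"grip":1},{"dx":0.09,"dy":-0.11,"twist":-24,"grip":1},{"dx":0.115,"dy":-0.14,"twist":-30,"grip":1}]' 20
python3 -m crank '[{"dx":0.025,"dy":-0.03,"twist":-6,"grip":1},{"dx":0.05,"dy":-0.06,"twist":-12,"grip":1},{"dx":0.075,"dy":-0.09,"twist":-18,"grip":1},{"dx":0.10,"dy":-0.12,"twist":-24,"grip":1},{"dx":0.125,"dy":-0.15,"twist":-30,"grip":1}]'
```

```text
invalid input at $[0]: expected keys dx, dy, dz, twist, grip
invalid input at $[0]: expected keys dx, dy, dz, twist, grip
```

```bash
python3 -m crank '[{"dx":0.02,"dy":-0.025,"dz":0,"twist":-6,"grip":1},{"dx":0.04,"dy":-0.05,"dz":0,"twist":-12,"grip":1},{"dx":0.065,"dy":-0.08,"dz":0,"twist":-18,"grip":1},{"dx":0.09,"dy":-0.11,"dz":0,"twist":-24,"grip":1},{"dx":0.115,"dy":-0.14,"dz":0,"twist":-30,"grip":1}]' 20
python3 -m crank '[{"dx":0.025,"dy":-0.03,"dz":0,"twist":-6,"grip":1},{"dx":0.05,"dy":-0.06,"dz":0,"twist":-12,"grip":1},{"dx":0.075,"dy":-0.09,"dz":0,"twist":-18,"grip":1},{"dx":0.10,"dy":-0.12,"dz":0,"twist":-24,"grip":1},{"dx":0.125,"dy":-0.15,"dz":0,"twist":-30,"grip":1}]'
```

```text
t: 0.52
eef_pos: [0.2634, 0.5169, 0.2261]
ee_rot: [3.141, -0.0, -0.749]
force: [1.2, 0.1, -0.1]
width: 0.0877
gripper_force: 0.0
t: 0.93
eef_pos: [0.3885, 0.3668, 0.2265]
ee_rot: [3.141, 0.0, -1.273]
force: [1.2, 0.2, -0.6]
width: 0.0877
gripper_force: 0.0
```

```bash
python3 -m crank '[{"dx":0.008,"dy":-0.03,"dz":0,"twist":-5,"grip":1},{"dx":0.016,"dy":-0.06,"dz":0,"twist":-10,"grip":1},{"dx":0.024,"dy":-0.09,"dz":0,"twist":-15,"grip":1},{"dx":0.032,"dy":-0.12,"dz":0,"twist":-19,"grip":1},{"dx":0.04,"dy":-0.15,"dz":0,"twist":-23.3,"grip":1}]'
python3 -m crank '[{"dx":0.008,"dy":-0.035,"dz":0,"twist":0,"grip":1},{"dx":0.016,"dy":-0.07,"dz":0,"twist":0,"grip":1},{"dx":0.024,"dy":-0.105,"dz":0,"twist":0,"grip":1},{"dx":0.032,"dy":-0.14,"dz":0,"twist":0,"grip":1},{"dx":0.04,"dy":-0.17,"dz":0,"twist":0,"grip":1}]'
python3 -m crank '[{"dx":0.008,"dy":-0.035,"dz":0,"twist":0,"grip":1},{"dx":0.016,"dy":-0.07,"dz":0,"twist":0,"grip":1},{"dx":0.024,"dy":-0.105,"dz":0,"twist":0,"grip":1},{"dx":0.032,"dy":-0.135,"dz":0,"twist":0,"grip":1},{"dx":0.038,"dy":-0.146,"dz":0,"twist":0,"grip":1}]'
python3 - <<'E'
from h import *
f=arm.grab_frame("side");cv2.imwrite("pics/s1.png",f[...,::-1])
E
```

```text
t: 1.35
eef_pos: [0.4278, 0.2169, 0.2264]
ee_rot: [3.141, -0.0, -1.678]
force: [1.0, 0.2, 0.6]
width: 0.0874
gripper_force: 0.0
t: 1.77
eef_pos: [0.4675, 0.0465, 0.2265]
ee_rot: [3.141, 0.0, -1.675]
force: [-0.1, -0.1, 0.3]
width: 0.0877
gripper_force: 0.0
t: 2.18
eef_pos: [0.5057, -0.1006, 0.2262]
ee_rot: [3.141, -0.001, -1.677]
force: [0.5, 1.5, 0.5]
width: 0.0879
gripper_force: 0.0
```

View pics/s1.png

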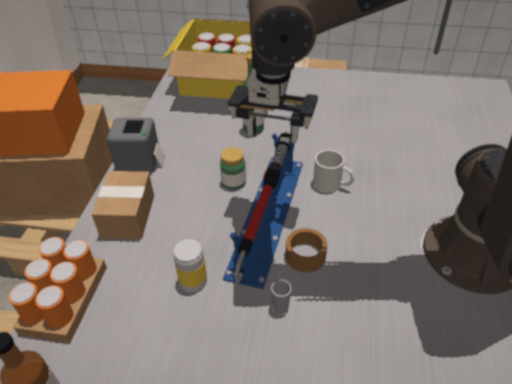

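The picture shows the open gripper above the collar, around (270,105), lined up across the pole and clear of the jar at (233,168). I'm descending and squeezing.

```bash
python3 -m crank '[{"dx":0.001,"dy":0.001,"dz":-0.03,"twist":0,"grip":1},{"dx":0.001,"dy":0.001,"dz":-0.06,"twist":0,"grip":1},{"dx":0.001,"dy":0.001,"dz":-0.09,"twist":0,"grip":1},{"dx":0.001,"dy":0.001,"dz":-0.12,"twist":0,"grip":1},{"dx":0.001,"dy":0.001,"dz":-0.145,"twist":0,"grip":1}]'
python3 -m crank '[{"dx":0,"dy":0,"dz":0,"twist":0,"grip":-1},{"dx":0,"dy":0,"dz":0,"twist":0,"grip":-1},{"dx":0,"dy":0,"dz":0,"twist":0,"grip":-1},{"dx":0,"dy":0,"dz":0,"twist":0,"grip":-1},{"dx":0,"dy":0,"dz":0,"twist":0,"grip":-1}]' 20
```

```text
t: 2.65
eef_pos: [0.5058, -0.0964, 0.0796]
ee_rot: [3.14, -0.0, -1.675]
force: [0.5, -0.4, -1.1]
width: 0.0878
gripper_force: 0.0
t: 3.07
eef_pos: [0.508, -0.0962, 0.0833]
ee_rot: [-3.139, 0.001, -1.674]
force: [0.4, 0.2, -0.7]
width: 0.0598
gripper_force: 0.0
```

```bash
python3 -m crank '[{"dx":0,"dy":0,"dz":0,"twist":0,"grip":-1},{"dx":0,"dy":0,"dz":0,"twist":0,"grip":-1},{"dx":0,"dy":0,"dz":0,"twist":0,"grip":-1},{"dx":0,"dy":0,"dz":0,"twist":0,"grip":-1},{"dx":0,"dy":0,"dz":0,"twist":0,"grip":-1}]'
python3 -m crank '[{"dx":0,"dy":0,"dz":0,"twist":0,"grip":-1},{"dx":0,"dy":0,"dz":0,"twist":0,"grip":-1},{"dx":0,"dy":0,"dz":0,"twist":0,"grip":-1},{"dx":0,"dy":0,"dz":0,"twist":0,"grip":-1},{"dx":0,"dy":0,"dz":0,"twist":0,"grip":-1}]'
```

```text
t: 3.48
eef_pos: [0.5069, -0.0965, 0.0822]
ee_rot: [-3.141, -0.0, -1.674]
force: [-2.8, 0.8, 6.9]
width: 0.0346
gripper_force: 20.0
t: 3.9
eef_pos: [0.5068, -0.0964, 0.0823]
ee_rot: [-3.141, -0.0, -1.674]
force: [-2.2, 0.8, 6.9]
width: 0.0345
gripper_force: 20.0
```

Width 34.5 mm means the button is fully in. Now drawing it out.

```bash
python3 -m crank '[{"dx":0.001,"dy":0.01,"dz":0,"twist":0,"grip":-1},{"dx":0.0027,"dy":0.025,"dz":0,"twist":0,"grip":-1},{"dx":0.0049,"dy":0.045,"dz":0,"twist":0,"grip":-1},{"dx":0.0071,"dy":0.065,"dz":0,"twist":0,"grip":-1},{"dx":0.0093,"dy":0.085,"dz":0,"twist":0,"grip":-1}]'
```

```text
t: 4.32
eef_pos: [0.5163, -0.0115, 0.0822]
ee_rot: [-3.141, -0.001, -1.675]
force: [0.1, -5.1, 4.2]
width: 0.0344
gripper_force: 20.0
```

```bash
python3 -m crank '[{"dx":0.0022,"dy":0.02,"dz":0,"twist":0,"grip":-1},{"dx":0.0044,"dy":0.04,"dz":0,"twist":0,"grip":-1},{"dx":0.0066,"dy":0.06,"dz":0,"twist":0,"grip":-1},{"dx":0.0088,"dy":0.08,"dz":0,"twist":0,"grip":-1},{"dx":0.010,"dy":0.090,"dz":0,"twist":0,"grip":-1}]'
```

```text
t: 4.73
eef_pos: [0.5264, 0.0795, 0.0822]
ee_rot: [-3.141, -0.001, -1.673]
force: [0.0, -6.0, 7.4]
width: 0.0343
gripper_force: 20.0
```

```bash
python3 -m crank '[{"dx":0.0002,"dy":0.002,"dz":0,"twist":0,"grip":-1},{"dx":0.0004,"dy":0.004,"dz":0,"twist":0,"grip":-1},{"dx":0.0006,"dy":0.006,"dz":0,"twist":0,"grip":-1},{"dx":0.0008,"dy":0.008,"dz":0,"twist":0,"grip":-1},{"dx":0.0008,"dy":0.008,"dz":0,"twist":0,"grip":-1}]'
```

```text
t: 5.15
eef_pos: [0.5271, 0.0863, 0.0822]
ee_rot: [-3.141, -0.0, -1.674]
force: [-1.6, -2.4, 6.8]
width: 0.0347
gripper_force: 20.0
```

```bash
python3 -m crank '[{"dx":0.0002,"dy":0.001,"dz":0,"twist":0,"grip":-1},{"dx":0.0003,"dy":0.002,"dz":0,"twist":0,"grip":-1},{"dx":0.0004,"dy":0.003,"dz":0,"twist":0,"grip":-1},{"dx":0.0004,"dy":0.004,"dz":0,"twist":0,"grip":-1},{"dx":0.0004,"dy":0.004,"dz":0,"twist":0,"grip":-1}]'; python3 - <<'E'
from h import *
f=arm.grab_frame("side");cv2.imwrite("pics/s2.png",cv2.resize(f[80:320,150:350],None,fx=2.4,fy=2.4)[...,::-1])
E
```

```text
t: 5.57
eef_pos: [0.5275, 0.0899, 0.0822]
ee_rot: [-3.141, -0.001, -1.674]
force: [-0.5, -3.3, 5.8]
width: 0.0348
gripper_force: 20.0
```

View pics/s2.png

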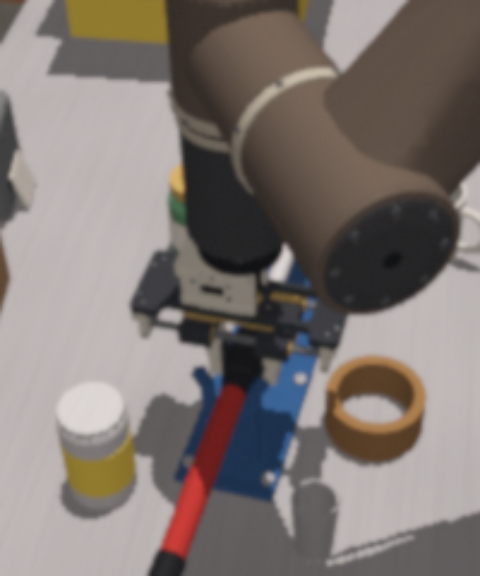

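The collar now sits near the front fork, around (240,355) in the crop, with the red tube beyond it. I'm checking the extension and pommel from the top.

```bash
python3 - <<'E'
from h import *
a=np.load("top.npy");f=arm.grab_frame("top");cv2.imwrite("pics/t2.png",cv2.resize(f[120:270,60:360],None,fx=2.6,fy=2.6)[...,::-1])
e=np.array([.109,.994])
for g in(a,f):
    m,b=blobs(g,(0,150,60),(6,255,255),(30,160,345,235));print(b)
    W=np.array([ray("top",p,.105)[:2] for p in cv2.findNonZero(m)[:,0].astype(float)]);s=W@e;print(np.percentile(s,[0,1,99,100]).round(4))
E
```

```text
[([173, 188, 74, 15, 507], [209.0, 195.0])]
[-0.0352  0.0009  0.1829  0.1854]
[]Traceback (most recent call last):
  File "<stdin>", line 6, in <module>
TypeError: 'NoneType' object is not subscriptable
```

View pics/t2.png

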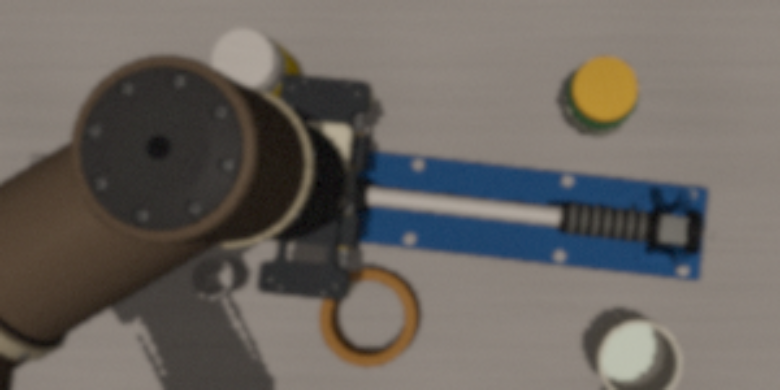

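The top view shows the bare inner tube from (365,197) to the grip at (560,213). The arm hides the front part, so I'm comparing the red tube's front end in the side view.

```bash
python3 - <<'E'
from h import *
a=np.load("side.npy");f=arm.grab_frame("side");np.save("side2.npy",f)
e=np.array([.109,.994])
for g in(a,f):
    m,b=blobs(g,(0,150,60),(6,255,255),(190,150,300,340),30);print(b)
    W=np.array([ray("side",p,.1)[:2] for p in cv2.findNonZero(m)[:,0].astype(float)]);s=W@e;print(np.percentile(s,[1,95,99,100]).round(4))
    m,b=blobs(g,(0,0,0),(180,255,45),(268,125,300,165),10);print("dark",b)
print("grip front s:",ray("top",(60+562/2.6,120+213/2.6),.115)[:2]@e,"tcp s",np.array([.5275,.0899])@e)
t=np.load("top.npy");t2=arm.grab_frame("top")
for g in(t,t2):
    print([ (c,) for c in blobs(g,(0,0,0),(180,120,55),(312,190,340,225),20)[1]])
E
```

```text
[([245, 184, 27, 57, 451], [257.9, 212.3])]
[-0.0073  0.1689  0.1752  0.1783]
dark [([281, 134, 11, 5, 28], [286.4, 135.4]), ([276, 141, 15, 11, 56], [284.1, 145.1]), ([271, 162, 10, 3, 20], [275.1, 163.4])]
[([218, 240, 33, 73, 681], [233.9, 277.5])]
[0.1849 0.3589 0.3648 0.3682]
dark []
grip front s: -0.07467473023500037 tcp s 0.1468581
[(([312, 200, 7, 14, 63], [314.1, 206.1]),), (([326, 201, 7, 16, 79], [329.4, 208.4]),)]
[(([312, 201, 6, 14, 28], [313.1, 207.2]),), (([323, 202, 7, 15, 70], [326.5, 208.9]),)]
```

The tube moved about 190 mm: the full 180 mm plus the handle's play. Releasing the button.

```bash
python3 -m crank '[{"dx":0,"dy":0,"dz":0,"twist":0,"grip":1},{"dx":0,"dy":0,"dz":0,"twist":0,"grip":1},{"dx":0,"dy":0,"dz":0,"twist":0,"grip":1},{"dx":0,"dy":0,"dz":0,"twist":0,"grip":1},{"dx":0,"dy":0,"dz":0,"twist":0,"grip":1}]'
python3 -m crank '[{"dx":0,"dy":0,"dz":0,"twist":0,"grip":1},{"dx":0,"dy":0,"dz":0,"twist":0,"grip":1},{"dx":0,"dy":0,"dz":0,"twist":0,"grip":1},{"dx":0,"dy":0,"dz":0,"twist":0,"grip":1},{"dx":0,"dy":0,"dz":0,"twist":0,"grip":1}]'
python3 -m crank '[{"dx":0,"dy":0,"dz":0.03,"twist":0,"grip":1},{"dx":0,"dy":0,"dz":0.06,"twist":0,"grip":1},{"dx":0,"dy":0,"dz":0.09,"twist":0,"grip":1},{"dx":0,"dy":0,"dz":0.12,"twist":0,"grip":1},{"dx":0,"dy":0,"dz":0.15,"twist":0,"grip":1}]'
python3 -m crank '[{"dx":-0.003,"dy":-0.03,"dz":0,"twist":0,"grip":1},{"dx":-0.006,"dy":-0.06,"dz":0,"twist":0,"grip":1},{"dx":-0.009,"dy":-0.085,"dz":0,"twist":0,"grip":1},{"dx":-0.0095,"dy":-0.09,"dz":0,"twist":0,"grip":1},{"dx":-0.0095,"dy":-0.09,"dz":0,"twist":0,"grip":1}]'
python3 - <<'E'
from h import *
f=arm.grab_frame("side");e=np.array([.109,.994])
m,b=blobs(f,(0,150,60),(6,255,255),(190,150,300,340),30);print(b)
W=np.array([ray("side",p,.1)[:2] for p in cv2.findNonZero(m)[:,0].astype(float)]);print(np.percentile(W@e,[1,95,99,100]).round(4))
cv2.imwrite("pics/s3.png",cv2.resize(f[100:320,170:350],None,fx=2.6,fy=2.6)[...,::-1])
t=arm.grab_frame("top");cv2.imwrite("pics/t3.png",cv2.resize(t[120:270,60:360],None,fx=2.6,fy=2.6)[...,::-1])
E
```

```text
t: 6.18
eef_pos: [0.527, 0.0906, 0.0812]
ee_rot: [3.141, -0.0, -1.675]
force: [-0.9, -0.2, -0.5]
width: 0.0621
gripper_force: 0.0
t: 6.6
eef_pos: [0.5273, 0.0906, 0.0815]
ee_rot: [3.142, -0.0, -1.675]
force: [0.4, -0.1, -0.7]
width: 0.0873
gripper_force: 0.0
t: 7.02
eef_pos: [0.527, 0.0905, 0.2331]
ee_rot: [-3.142, 0.0, -1.675]
force: [0.6, 0.1, 0.1]
width: 0.0878
gripper_force: 0.0
t: 7.43
eef_pos: [0.5175, -0.0008, 0.2317]
ee_rot: [-3.141, 0.0, -1.677]
force: [0.3, 0.9, 0.2]
width: 0.0878
gripper_force: 0.0
[([219, 241, 33, 72, 685], [235.2, 277.7])]
[0.1855 0.3591 0.3651 0.3677]
```

View pics/s3.png

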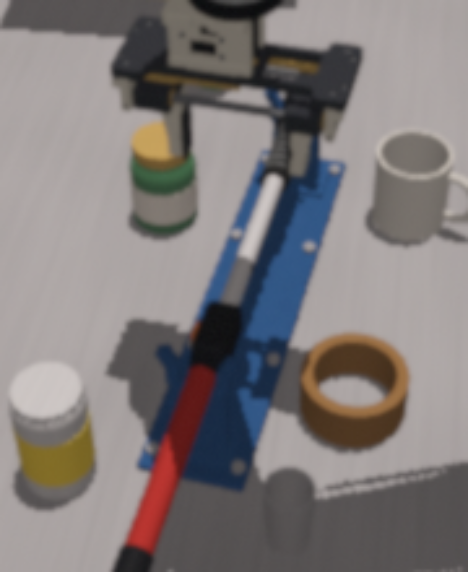

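View pics/t3.png

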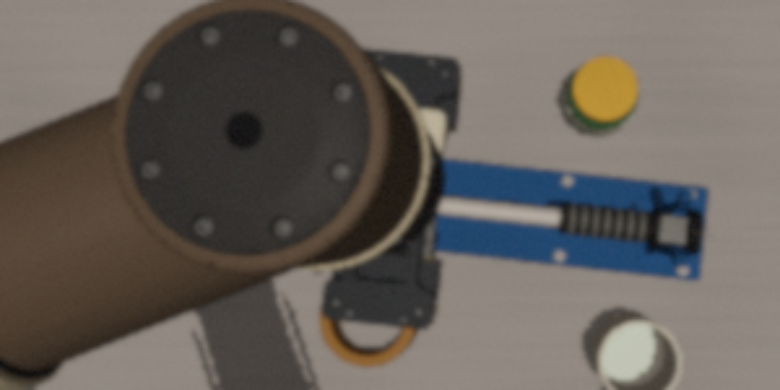

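The pole stays out, with red front at s=0.365 and unchanged after release. The button shows orange and proud at about (197,332) in the crop. The gripper is above the balance point. I'm descending to grip there.

```bash
python3 -m crank '[{"dx":0.0003,"dy":0.002,"dz":-0.03,"twist":0,"grip":1},{"dx":0.0003,"dy":0.002,"dz":-0.06,"twist":0,"grip":1},{"dx":0.0003,"dy":0.002,"dz":-0.09,"twist":0,"grip":1},{"dx":0.0003,"dy":0.002,"dz":-0.12,"twist":0,"grip":1},{"dx":0.0003,"dy":0.002,"dz":-0.151,"twist":0,"grip":1}]' 50
python3 -m crank '[{"dx":0,"dy":0,"dz":0,"twist":0,"grip":-1},{"dx":0,"dy":0,"dz":0,"twist":0,"grip":-1},{"dx":0,"dy":0,"dz":0,"twist":0,"grip":-1},{"dx":0,"dy":0,"dz":0,"twist":0,"grip":-1},{"dx":0,"dy":0,"dz":0,"twist":0,"grip":-1}]'
python3 -m crank '[{"dx":0,"dy":0,"dz":0,"twist":0,"grip":-1},{"dx":0,"dy":0,"dz":0,"twist":0,"grip":-1},{"dx":0,"dy":0,"dz":0,"twist":0,"grip":-1},{"dx":0,"dy":0,"dz":0,"twist":0,"grip":-1},{"dx":0,"dy":0,"dz":0,"twist":0,"grip":-1}]'
python3 -m crank '[{"dx":0,"dy":0,"dz":0,"twist":0,"grip":-1},{"dx":0,"dy":0,"dz":0,"twist":0,"grip":-1},{"dx":0,"dy":0,"dz":0,"twist":0,"grip":-1},{"dx":0,"dy":0,"dz":0,"twist":0,"grip":-1},{"dx":0,"dy":0,"dz":0,"twist":0,"grip":-1}]'
```

```text
t: 7.95
eef_pos: [0.5185, 0.0037, 0.0795]
ee_rot: [-3.141, 0.0, -1.673]
force: [0.8, 0.9, -0.7]
width: 0.0877
gripper_force: 0.0
t: 8.37
eef_pos: [0.5194, 0.0032, 0.0824]
ee_rot: [-3.139, 0.001, -1.674]
force: [-0.5, -0.2, -0.7]
width: 0.0598
gripper_force: 0.0
t: 8.78
eef_pos: [0.5182, 0.0025, 0.0807]
ee_rot: [-3.141, 0.0, -1.675]
force: [-0.5, 0.0, 0.1]
width: 0.0266
gripper_force: 0.0
t: 9.2
eef_pos: [0.5178, 0.0024, 0.0805]
ee_rot: [3.141, -0.0, -1.675]
force: [-2.0, -0.1, 1.8]
width: 0.0172
gripper_force: 50.3
```

Width is about 18 mm, so the fingers hold the inner tube. Lifting.

```bash
python3 -m crank '[{"dx":0,"dy":0,"dz":0.005,"twist":0,"grip":-1},{"dx":0,"dy":0,"dz":0.012,"twist":0,"grip":-1},{"dx":0,"dy":0,"dz":0.02,"twist":0,"grip":-1},{"dx":0,"dy":0,"dz":0.03,"twist":0,"grip":-1},{"dx":0,"dy":0,"dz":0.04,"twist":0,"grip":-1}]'
python3 -m crank '[{"dx":0,"dy":0,"dz":0.01,"twist":0,"grip":-1},{"dx":0,"dy":0,"dz":0.02,"twist":0,"grip":-1},{"dx":0,"dy":0,"dz":0.03,"twist":0,"grip":-1},{"dx":0,"dy":0,"dz":0.04,"twist":0,"grip":-1},{"dx":0,"dy":0,"dz":0.05,"twist":0,"grip":-1}]'
python3 -m crank '[{"dx":0,"dy":0,"dz":0.01,"twist":0,"grip":-1},{"dx":0,"dy":0,"dz":0.02,"twist":0,"grip":-1},{"dx":0,"dy":0,"dz":0.03,"twist":0,"grip":-1},{"dx":0,"dy":0,"dz":0.04,"twist":0,"grip":-1},{"dx":0,"dy":0,"dz":0.045,"twist":0,"grip":-1}]'
python3 -m crank '[{"dx":0,"dy":0,"dz":0,"twist":0,"grip":-1},{"dx":0,"dy":0,"dz":0,"twist":0,"grip":-1},{"dx":0,"dy":0,"dz":0,"twist":0,"grip":-1},{"dx":0,"dy":0,"dz":0,"twist":0,"grip":-1},{"dx":0,"dy":0,"dz":0,"twist":0,"grip":-1}]'
python3 - <<'E'
from h import *
f=arm.grab_frame("side");print(arm.get_state()["moment"])
cv2.imwrite("pics/s4.png",f[...,::-1])
E
```

```text
t: 9.62
eef_pos: [0.5183, 0.0027, 0.1217]
ee_rot: [-3.141, 0.0, -1.675]
force: [0.7, -0.0, -5.0]
width: 0.017
gripper_force: 50.3
t: 10.03
eef_pos: [0.5181, 0.0026, 0.1717]
ee_rot: [-3.141, 0.0, -1.675]
force: [0.7, -0.2, -4.3]
width: 0.0171
gripper_force: 50.3
t: 10.45
eef_pos: [0.5187, 0.0027, 0.2173]
ee_rot: [-3.14, 0.0, -1.674]
force: [-0.1, -0.8, -4.2]
width: 0.0173
gripper_force: 50.3
t: 10.87
eef_pos: [0.5179, 0.0025, 0.215]
ee_rot: [3.141, -0.0, -1.675]
force: [0.1, 0.3, -3.6]
width: 0.017
gripper_force: 50.3
[ 0.18121924 -0.05447517  0.03731156]
```

View pics/s4.png

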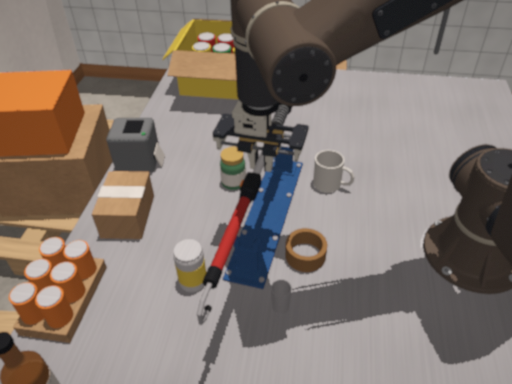

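The pole is held clear: the tool carries 3.6 N, which is the pole's full weight. Collar is at about (251,187) and red front at about (213,268). Checking the slope by intersecting rays with the vertical plane through the pole.

```bash
python3 - <<'E'
from h import *
P=np.array([.518,.0025]);e=np.array([.109,.994]);n=np.array([e[1],-e[0]])
def pl(p):
    a=ray("side",p,0);b=ray("side",p,.3);t=((P-a[:2])@n)/((b-a)[:2]@n);w=a+t*(b-a);return (w[:2]-P)@e,w[2]
f=arm.grab_frame("side")
m,b=blobs(f,(0,150,60),(6,255,255),(190,150,300,340),30)
Q=np.array([pl(p) for p in cv2.findNonZero(m)[:,0].astype(float)])
k=np.polyfit(Q[:,0],Q[:,1],1);print("s range",np.percentile(Q[:,0],[2,98]),"slope deg",np.degrees(np.arctan(k[0])),"z at grasp",k[1],"z at front .34",np.polyval(k,.34),"pommel",np.polyval(k,-.31))
E
```

```text
s range [0.12302568 0.31370154] slope deg 6.153040992010456 z at grasp 0.2158399721382231 z at front .34 0.25249386808108504 pommel 0.1824202434844372
```

```bash
python3 -m crank '[{"dx":0,"dy":0,"dz":0.007,"twist":0,"grip":-1},{"dx":0,"dy":0,"dz":0.014,"twist":0,"grip":-1},{"dx":0,"dy":0,"dz":0.021,"twist":0,"grip":-1},{"dx":0,"dy":0,"dz":0.027,"twist":0,"grip":-1},{"dx":0,"dy":0,"dz":0.03,"twist":0,"grip":-1}]'
python3 -m crank '[{"dx":0,"dy":0,"dz":0,"twist":0,"grip":-1},{"dx":0,"dy":0,"dz":0,"twist":0,"grip":-1},{"dx":0,"dy":0,"dz":0,"twist":0,"grip":-1},{"dx":0,"dy":0,"dz":0,"twist":0,"grip":-1},{"dx":0,"dy":0,"dz":0,"twist":0,"grip":-1}]'
python3 -m crank '[{"dx":0,"dy":0,"dz":0,"twist":0,"grip":-1},{"dx":0,"dy":0,"dz":0,"twist":0,"grip":-1},{"dx":0,"dy":0,"dz":0,"twist":0,"grip":-1},{"dx":0,"dy":0,"dz":0,"twist":0,"grip":-1},{"dx":0,"dy":0,"dz":0,"twist":0,"grip":-1}]'
python3 -c "
from station import arm
print(arm.job_done())"
```

```text
t: 11.38
eef_pos: [0.5188, 0.0027, 0.2471]
ee_rot: [-3.14, 0.001, -1.675]
force: [0.5, -0.8, -3.7]
width: 0.0168
gripper_force: 50.3
t: 11.8
eef_pos: [0.518, 0.0025, 0.2452]
ee_rot: [3.141, -0.0, -1.675]
force: [0.4, 0.1, -4.9]
width: 0.0172
gripper_force: 50.3
t: 12.22
eef_pos: [0.5181, 0.0026, 0.2455]
ee_rot: [3.142, 0.0, -1.675]
force: [1.1, -0.3, -3.4]
width: 0.0168
gripper_force: 50.3
the job is handed in; nothing more can be done
None
```

I handed the job in at about 12 s, with no verdict returned: the pole was drawn to the second stop, the button let go and seen standing out again, and the pole is held near its balance, within about 6° of level and about 16 cm above where it lay, clear of the rack.

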